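Click the letter holder onto the counter scale

ROBOT

A 6-joint arm with a two-finger parallel gripper is mounted at the origin on the work surface. World frame = base frame: x ahead of the robot, y to its left, z up, the work surface at z = 0. Lengths are in mm, angles in rad, forces in N, time in s.
With the tool pointing down it reaches from about 275 to 875 mm from the base axis. Payload 12.5 kg.
Tool frame: the origin (TCP) lies midway between the tips of the shut fingers; the grasp point (between the pads) lies robot.tcp_to_grasp behind it (robot.tcp_to_grasp is the distance from the TCP to the grasp point, in mm); z points along the fingers, y is the direction in which the jaws open and shut (so a half turn about z gives the same grasp; the last joint's range is limited). The gripper opens to 85 mm and grips with 20 to 120 N. Pads are 22 mm wide; open, the fingers measure 114 mm over their backs; the gripper's body (76 mm by 85 mm) begins 54 mm behind the grasp point. The pads swing forward as they close: fully open they stand 13 mm farther back than shut.
Start: joints at [1.24, 0.351, 1.652, -0, 1.139, -0.085], TCP at [133.801, 533.462, 231.29] pointing down, gripper open.
Joint ranges: [-2.75, 2.75], [-0.79, 2.1], [0.01, 2.65], [-1.57, 4.71], [0.07, 3.14], [-2.87, 2.87]. Speed limits (rad/s): [2.22, 2.22, 2.79, 3.14, 3.14, 3.14].

INTERFACE

Orientations are given as a rotation vector (axis times angle).
In Python, from bench import robot gives the robot as it stands. Calls block until the motion is done:
- robot.reach(position, orientation): joint-space move of the TCP to a pose.
- robot.move_l(position, rotation=None, speed=150, max_force=None): straight line of the TCP; rotation=None keeps the orientation; speed is the mean speed in mm/s. With max_force (N) it stops when the force on the tool has changed by that much, and returns True; else False.
- robot.move_j(angles): joint-space move.
- robot.gripper_to(opening): finger opening in mm; the grip force is fixed at half the most; returns when the fingers have stopped.
- robot.dwell(seconds).
- robot.inverse_kinematics(position, orientation): joint angles nearest the present ones, or None.
- robot.observe(): the state.
- robot.camera(name): name is "scene" or "top"; returns a dict with "img" (400x640x3 uint8, red, green, blue), "camera_matrix" (3x3 intrinsics, pixels), "rvec" (rotation vector, rad) and "tvec" (3), from world to camera coordinates, as OpenCV has them. Camera axes: x right, y down, z forward; pixel columns grow to the right and rows downward; lengths in mm; the calibration is good to about 2 mm. A picture is of the moment at which its call begins. There is no depth.
A pose or a line that the arm cannot do raises robot.IKError and nothing moves.
- robot.finish_job(): hands the job in, once; it reports no verdict.
The state is a dict: "clock": time; "joint_pos": joint angles; "joint_velocities": joint speeds; "tau": joint torques, N m; "position": TCP position; "tool_rot": TCP orientation; "contact_force": force on the tool from outside, world axes, zero at the start; "wrist_torque": the same for the moment, N m; "gripper_width": finger opening in mm.
Only numpy, scipy, OpenCV 4.12 (cv2) and the standard library are available. Lean on these libraries where they do the work, as an engineer would, in place of code of your own. Each camera call takes 0.05 s, during which the arm holds its last target. There are 200 camera calls.

TASK

Pick up the blue letter holder and press it straight down onto the cradle of the letter scale, its two windows over the two orange snap hooks, feeling for where the windows drop over them, until both hooks have clicked over the plate and it sits flat and fully home; then let go. Press gently and stop once it clicks: the scale's load cell is ruined by more than about 3 kg of load. Leave the other things on the desk where they are.

Things in the scene. Friction and masses are not known exactly. Their poses are not given: they have to be found in the camera images.
- holder: Loose blue plastic letter holder, 0.2 to 0.33 kg, flat on the desk, fin up. Plate 120 (x) x 160 (y) x 6 mm, lips 12 mm high, 4 mm thick along the edges x = +-58. Two through windows, 15.5 mm wide about x = 0, from y = 22 to 36 and -22 to -36 mm. Origin: centre of the plate's underside, z up. Fits either way round (half turn). One side can be pressed down on the bare plate at x 0, y +-58 mm.
- fin (a point): Centre of the top face of the holder's grip fin (axes as the holder's), 51 mm above the holder's origin. The fin is a block in the middle of the plate: 12 mm thick along x, 40 mm long along y, rising 45 mm above the plate.
- scale: Letter scale fixed to the desk: white housing, x from -115 to +75 mm, 170 mm wide in y, top 44 mm above the desk; dark display strip near the -x edge (top 48 mm). Origin: on the desk below the middle of its cradle; z up, y along the line of the two hooks.
- seat (a point): Fixed point 75 mm above the desk over the scale's origin, axes as the scale's: seating height of the aluminium cradle (tops of its four grey posts, 14 mm thick, 15 mm tall). The cradle with posts and hooks sits in a snug sideways adjustment: it may stand up to 7 mm off this point along x, either way; this is not reported and must be felt or seen. A holder at home has y along this y (either way).
- cradle (a joint): Height of the cradle with its hooks on the springy load cell, m: 0 unloaded, negative when sunk. Above 4.5 N load it sinks, 2.5 N per mm, to a hard stop at -6 mm, and comes back up when let go. Sideways it only shifts if shoved with over 7 N; hooks and posts (posts at y +-58, x +-40 mm from the hooks' line) go with it.
- hook_left (a joint): Bend of the orange snap hook at y +35 mm (stem's outer face), towards the middle, rad; 0 upright. 12 mm wide along x, tip 24 mm above the seating height. The holder's plate stops on the blunt tips if its windows are off; else the window's outer edge meets the ramp 17 mm above seating, bends the hook 0.13 rad and it springs back to 0 over the plate: the click. 4 to 8 N of push per hook.
- hook_right (a joint): The same for the mirrored hook at y -35 mm; positive is again a bend towards the middle. The nubs stick out 4 mm from the stems; their undersides are 7.5 mm above the seating height, so a clicked holder (plate 6 mm) has 1.5 mm of play.
- date_stamp: Bystander, loose: red self-standing hand date stamp, 34 mm diameter, 75 mm tall. Origin: centre of its underside.
- glue_stick: Bystander, loose: yellow upright glue stick, 26 mm diameter, 85 mm tall. Origin: centre of its underside.
- ink_pad: Bystander, loose: flat black ink pad, 70 x 110 x 16 mm. Origin: centre of its underside.
- parcel: Bystander, loose: small cardboard parcel, 150 x 110 x 70 mm. Origin: centre of its underside.
- mouse: Bystander, loose: round black computer mouse, 62 mm wide, 34 mm tall. Origin: centre of its underside.
- tape_dispenser: Bystander, loose: black desk tape dispenser with amber roll, 150 x 55 mm, 90 mm tall. Origin: centre of its underside.
Mind the look-alikes: they are no part of the job. Several things look just like the holder: the one meant starts farthest to the robot's right.

How it is judged:
By the outcome, as a careful person would: the job done as asked, in the order asked, and still so for the second after the job is handed in, with the robot touching nothing.
It also fails if it takes over 58 s, if anything falls off the work surface, if the arm or the gripper's body presses on something with over 40 N, if the wrist force passes 120 N, or if a joint passes its speed limit or range.

## Working session

There is one attempt and no reset: what is moved stays moved. The work goes in short steps, each a Python script; the robot and the scene stay as the last script left them, time stands still between calls to the robot, and variables do not carry over. Pictures are saved under pics/ and viewed, about 8 in all and at most 12, crops included, and the job is handed in when it is done.

```bash
mkdir -p pics; ls; python3 - <<'E'
from bench import robot
import cv2,pickle
d={}
for n in("scene","top"):
    c=robot.camera(n);d[n]=c;cv2.imwrite(f"pics/{n}0.png",c["img"][:,:,::-1]);print(n,c["camera_matrix"],c["rvec"],c["tvec"])
pickle.dump(d,open("c0.pkl","wb"))
print(robot.observe(),robot.tcp_to_grasp)
E
```

```text
pics
scene [[378.10015854   0.         321.59765284]
 [  0.         378.10015854 196.75186634]
 [  0.           0.           1.        ]] [ 0.67729182  2.58419228 -1.17691214] [ 418.82294777 -112.58667331 1296.46894206]
top [[413.64538731   0.         312.90907783]
 [  0.         413.64538731 191.96118768]
 [  0.           0.           1.        ]] [ 2.15406655 -2.04509336  0.23757354] [  -9.15680592  500.45552214 1215.2341719 ]
{'clock': 0.1, 'joint_pos': array([ 1.24039741e+00,  3.51171790e-01,  1.65235461e+00,  4.80482592e-06,
        1.13912651e+00, -8.45936270e-02]), 'joint_velocities': array([-0.00062811, -0.00279375, -0.00171045, -0.00081089,  0.00089101,
        0.00021831]), 'tau': array([ 2.00579751e-03, -5.06829607e+01, -2.91876841e+01,  1.27039874e-05,
        2.60670400e-03, -4.08588892e-05]), 'position': array([133.70789287, 533.188405  , 230.82013653]), 'tool_rot': array([-3.85114522e-01, -3.11767371e+00,  1.62818515e-03]), 'contact_force': array([-0.69367714, -0.04583863, -0.65829156]), 'wrist_torque': array([ 0.00934687, -0.00668345, -0.00948684]), 'gripper_width': 85.32094614951085} 18.700000000000003
```

View pics/top0.png

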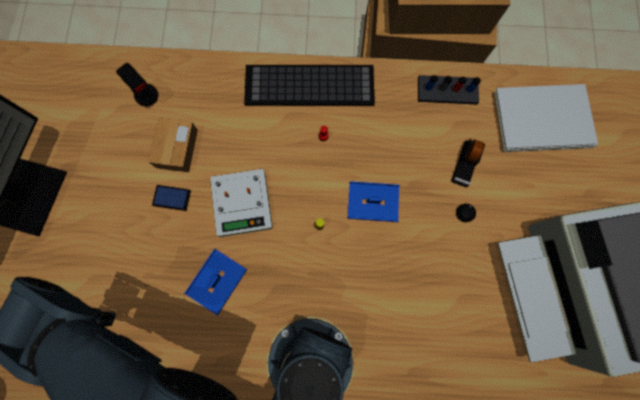

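View pics/scene0.png

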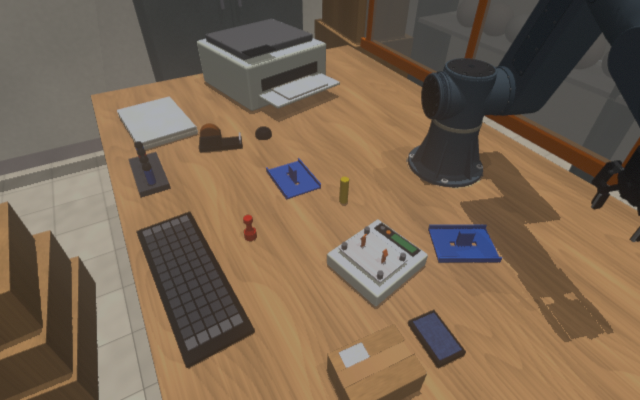

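The top view shows two blue plates with a fin. A is at (374,202) and B at (216,281). The blue-black pad at (171,197) is the ink pad. Robot's right (−y) is image right in this view, so A is the holder I want. The scale is at (241,202), with its two orange hooks at about (227,194) and (249,190).

```bash
cat > h.py <<'E'
import cv2,numpy as np
from bench import robot
def ray(c,uv,z):
    R=cv2.Rodrigues(np.array(c["rvec"],float))[0];t=np.array(c["tvec"],float).ravel()
    uv=np.atleast_2d(np.array(uv,float))
    d=(np.linalg.inv(c["camera_matrix"])@np.c_[uv,np.ones(len(uv))].T).T@R
    o=-R.T@t
    return o+d*((z-o[2])/d[:,2])[:,None]
def tri(c1,uv1,c2,uv2):
    P=[]
    for c in(c1,c2):P.append(c["camera_matrix"]@np.c_[cv2.Rodrigues(np.array(c["rvec"],float))[0],np.array(c["tvec"],float).ravel()])
    X=cv2.triangulatePoints(P[0],P[1],np.array(uv1,float).reshape(2,1),np.array(uv2,float).reshape(2,1)).ravel();return X[:3]/X[3]
def proj(c,p):
    return cv2.projectPoints(np.array(p,float).reshape(-1,3),np.array(c["rvec"],float),np.array(c["tvec"],float),c["camera_matrix"],None)[0].reshape(-1,2)
def mask(img,lo,hi):
    return cv2.inRange(cv2.cvtColor(img,cv2.COLOR_RGB2HSV),lo,hi)
def blobs(m,amin=4):
    n,l,s,ce=cv2.connectedComponentsWithStats(m)
    return [(s[i,4],ce[i].round(2),s[i,:4],l==i) for i in range(1,n) if s[i,4]>=amin]
E
python3 - <<'E'
import pickle;from h import *
d=pickle.load(open("c0.pkl","rb"))
for n in d:
    c=d[n];im=c["img"]
    print(n,"blue")
    for a,ce,b,l in blobs(mask(im,(105,150,60),(125,255,255)),200):
        r=cv2.minAreaRect(np.argwhere(l)[:,::-1].astype(np.float32));print(a,ce,r)
        w=ray(c,cv2.boxPoints(r),12);print(w[:,:2].round(1).tolist(),w.mean(0))
    print("orange")
    for a,ce,b,l in blobs(mask(im,(3,130,90),(14,255,255)),4): 
        if a<150: print(a,ce,b)
    print("white")
    for a,ce,b,l in blobs(mask(im,(0,0,120),(180,40,255)),800):
        r=cv2.minAreaRect(np.argwhere(l)[:,::-1].astype(np.float32));print(a,ce,r,ray(c,cv2.boxPoints(r),44)[:,:2].round(1).tolist())
t=d["top"]["img"][:,:,::-1];s=d["scene"]["img"][:,:,::-1]
a=cv2.resize(t[160:245,200:270],None,fx=5.6,fy=5.6,interpolation=2);b=cv2.resize(t[170:230,340:410],None,fx=5.6,fy=5.6,interpolation=2)
e=cv2.resize(s[215:305,320:435],(392,300),interpolation=2)
o=np.zeros((600,790,3),np.uint8);o[:a.shape[0],:392]=a;o[:b.shape[0][0] if 0 else b.shape[0],395:395+392]=b[:, :392];o[300-0:600][:, 395:787]=0;o[300:600,395:787]=e
cv2.imwrite("pics/crop1.png",o)
E
```

```text
scene blue
971 [470.26 244.31] ((468.5, 243.0), (57.0, 28.0), 0.0)
[[309.9, 310.4], [239.9, 235.2], [101.4, 312.2], [181.7, 381.9]] [208.22125491 309.90247451  12.        ]
orange
4 [360.   44.5] [360  43   1   4]
76 [208.79 126.14] [201 123  18   8]
17 [388.12 231.59] [386 230   5   4]
18 [363.67 238.72] [362 234   5  11]
19 [384.89 253.37] [384 250   3   8]
white
877 [264.09  52.32] ((260.59710693359375, 53.18548583984375), (29.41696548461914, 126.98565673828125), 89.4791488647461) [[421.1, -1498.9], [-208.9, -1188.0], [-1.6, -825.2], [533.0, -1095.8]]
1146 [297.85  88.73] ((298.8211669921875, 88.03873443603516), (19.160980224609375, 78.14710998535156), 68.80594635009766) [[378.6, -715.9], [-48.2, -832.7], [28.6, -643.8], [414.9, -558.4]]
2180 [154.28 119.35] ((155.92453002929688, 118.23584747314453), (38.59831619262695, 70.87803649902344), 74.05460357666016) [[919.0, -847.9], [643.3, -894.5], [688.1, -569.8], [924.1, -553.0]]
14256 [ 96.15 271.67] ((79.2392807006836, 294.2049560546875), (241.30226135253906, 111.45579528808594), 76.60750579833984) [[1288.6, -493.9], [999.5, -480.5]
[... 2199 characters left out ...]
234375), (61.72429656982422, 97.69031524658203), 87.51044464111328) [[889.2, -572.4], [921.9, -897.2], [705.2, -883.8], [674.3, -570.5]]
2629 [239.86 198.64] ((239.75143432617188, 201.88436889648438), (59.15024948120117, 55.804988861083984), 81.25383758544922) [[534.4, 348.5], [571.0, 178.3], [387.7, 136.3], [353.1, 301.4]]
3314 [603.85 296.96] ((614.43701171875, 290.88226318359375), (166.68280029296875, 78.11759948730469), 80.27242279052734) [[469.7, -751.5], [523.8, -994.0], [47.8, -1014.0], [1.7, -791.5]]
5052 [535.82 298.53] ((535.6248779296875, 297.82763671875), (126.05033874511719, 43.04725646972656), 74.57783508300781) [[374.9, -551.2], [416.4, -679.5], [70.8, -750.2], [33.9, -629.5]]
```

View pics/crop1.png

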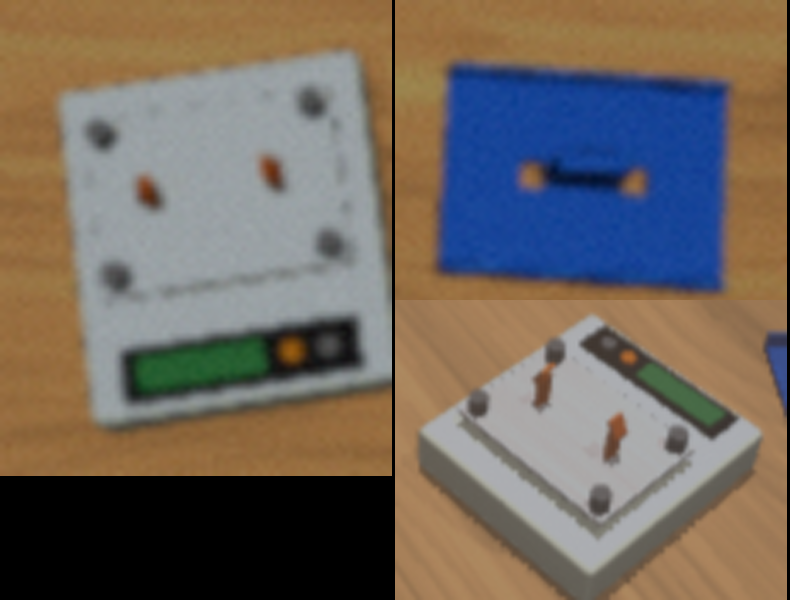

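The crop confirms A: a blue plate with a dark fin and windows at about px (364.6,201.4) and (382.7,202.5). The scale's posts are at about px (218,184), (255.5,178), (221,209) and (259,203), with the hook tips at about (226.5,193) and (248.5,190).

```bash
python3 - <<'E'
import pickle;from h import *
d=pickle.load(open("c0.pkl","rb"));c=d["top"];im=c["img"];hsv=cv2.cvtColor(im,cv2.COLOR_RGB2HSV)
R=cv2.Rodrigues(np.array(c["rvec"],float))[0];print("cam",-R.T@np.array(c["tvec"],float).ravel())
def cen(u0,v0,r,w):
    v,u=np.mgrid[v0-r:v0+r+1,u0-r:u0+r+1];W=w[v0-r:v0+r+1,u0-r:u0+r+1];return [(u*W).sum()/W.sum(),(v*W).sum()/W.sum()]
f=im.astype(float)
win=np.clip(f[:,:,0]-f[:,:,2],0,None)
W=[cen(365,201,4,win),cen(383,202,4,win)]
p=ray(c,W,3);print("win",np.round(W,2).tolist(),p,p.mean(0),np.linalg.norm(p[0]-p[1]))
v=p[0]-p[1];print("holder yaw of y axis",np.degrees(np.arctan2(-v[0],v[1])))
g=f.mean(2);dark=np.clip(150-g,0,None)
gm=np.median(g[170:215,215:260]);dark=np.clip(gm-15-g,0,None)
P=[cen(218,184,4,dark),cen(255,178,4,dark),cen(221,209,4,dark),cen(259,203,4,dark)]
p=ray(c,P,69);print("posts",np.round(P,2).tolist(),p,p.mean(0))
org=np.clip(f[:,:,0]-f[:,:,2]-25,0,None)
H=[cen(227,193,5,org),cen(248,190,5,org)]
h=ray(c,H,90);print("hooks",H,h,h.mean(0),np.linalg.norm(h[0]-h[1]))
for v in(p[0]-p[1],p[2]-p[3],h[0]-h[1]):print(np.degrees(np.arctan2(-v[0],v[1])))
# housing corners from hull quad of white (approx) : nominal
m=((hsv[:,:,1]<60)&(hsv[:,:,2]>60)).astype(np.uint8)*255
m[:, :205]=0;m[:,275:]=0;m[:160]=0;m[245:]=0
ct=max(cv2.findContours(m,0,2)[0],key=cv2.contourArea);r=cv2.minAreaRect(ct);w=ray(c,cv2.boxPoints(r),44);print("house",r,w[:,:2].round(1).tolist(),w.mean(0))
q=w;print([np.linalg.norm(q[i]-q[i-1]).round(1) for i in range(4)])
E
```

```text
cam [ 213.8260193     6.93080654 1296.75135114]
win [[364.07, 200.89], [382.31, 202.14]] [[ 492.05576993 -147.543078      3.        ]
 [ 491.03814621 -205.85395033    3.        ]] [ 491.54695807 -176.69851417    3.        ] 58.31975129256211
holder yaw of y axis -0.9998071345565651
posts [[217.76, 183.75], [255.39, 178.12], [220.57, 209.36], [258.83, 203.65]] [[508.01042175 308.59073903  69.        ]
 [531.79689577 195.19669797  69.        ]
 [429.185272   291.90329373  69.        ]
 [452.71477528 178.20865023  69.        ]] [480.4268412  243.47484524  69.        ]
hooks [[np.float64(225.67233009708738), np.float64(193.40291262135923)], [np.float64(247.74028629856852), np.float64(189.8323108384458)]] [[474.59349073 276.75064647  90.        ]
 [488.9781071  211.86555718  90.        ]] [481.78579892 244.30810183  90.        ] 66.46045440922971
11.847063232845747
11.692497554211167
12.499948146804918
house ((240.0711669921875, 202.26605224609375), (61.00860595703125, 56.08966064453125), 82.14668273925781) [[537.8, 347.5], [571.8, 175.6], [382.3, 135.3], [350.2, 301.7]] [460.50961177 240.04701846  44.        ]
[np.float64(193.0), np.float64(175.2), np.float64(193.8), np.float64(169.4)]
```

```bash
cat >> h.py <<'E'
from scipy.spatial.transform import Rotation as Ro
def rot(deg,flip=0):
    a=np.radians(deg);y=np.array([np.cos(a),np.sin(a),0])*(-1 if flip else 1);z=np.array([0,0,-1.]);x=np.cross(y,z)
    return Ro.from_matrix(np.c_[x,y,z]).as_rotvec()
def st(s=""):
    o=robot.observe();print(s,"t",round(float(o["clock"]),2),o["position"].round(2),"F",o["contact_force"].round(2),"M",o["wrist_torque"].round(2),"g",round(o["gripper_width"],1));return o
E
python3 - <<'E'
from h import *
for f in(0,1):
    print(f,robot.inverse_kinematics([491.5,-176.7,150],rot(-1,f)),robot.inverse_kinematics([481,244,200],rot(11.8,f)))
E
```

```text
0 [-4.34270914e-01  4.03716210e-01  1.80045236e+00 -4.44089210e-16
  9.37424087e-01 -4.16817621e-01] [ 3.83129591e-01  3.66759157e-01  1.71251158e+00 -4.44089210e-16
  1.06232191e+00  1.77180739e-01]
1 [-4.34270914e-01  4.03716210e-01  1.80045236e+00 -4.44089210e-16
  9.37424087e-01  2.72477503e+00] None
```

```bash
python3 - <<'E'
from h import *
r=rot(-1)
robot.reach([491.5,-176.7,120],r);robot.gripper_to(45);st()
print(robot.move_l([491.5,-176.7,18],speed=100,max_force=8));st("down")
robot.gripper_to(0);st("grip")
robot.move_l([491.5,-176.7,60],speed=60);robot.dwell(.2);st("lift")
c=robot.camera("scene");d=robot.camera("top")
a=cv2.resize(c["img"][120:220,220:370,::-1],None,fx=4,fy=4,interpolation=2)
cv2.imwrite("pics/lift.png",a)
E
```

```text
t 3.4 [ 491.51 -176.67  120.  ] F [-0.07 -0.49 -0.79] M [ 0.05 -0.01 -0.06] g 44.9
False
down t 4.57 [ 491.84 -176.85   18.52] F [ 0.63 -0.52  0.01] M [-0.   -0.04 -0.  ] g 45.2
grip t 4.96 [ 491.74 -176.83   18.5 ] F [-0.57  0.94  5.4 ] M [ 0.09  0.18 -0.01] g 10.9
lift t 6.01 [ 491.34 -176.62   59.67] F [ 0.06  0.26 -3.09] M [-0.06 -0.01 -0.02] g 11.5
```

View pics/lift.png

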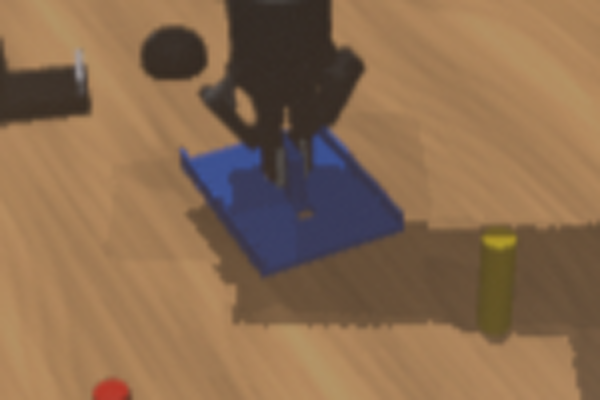

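The holder is lifted level with the fin between the pads, and the weight reads about 2.4 N. Next I'll carry it over the scale.

```bash
python3 - <<'E'
from h import *
import pickle
robot.move_l([491.3,-176.6,170],speed=150)
robot.reach([481,244,190],rot(11.9));robot.move_l([481,244,140],speed=80);robot.dwell(.3);st("above")
d={n:robot.camera(n) for n in("top","scene")};pickle.dump(d,open("c1.pkl","wb"))
t=d["top"]["img"][165:225,195:275,::-1];s=d["scene"]["img"][190:300,310:450,::-1]
o=np.zeros((600,790,3),np.uint8);a=cv2.resize(t,(390,292),interpolation=2);b=cv2.resize(s,(790,600)[:2],interpolation=2)
b=cv2.resize(s,(700,550),interpolation=2)
cv2.imwrite("pics/ab_s.png",b);cv2.imwrite("pics/ab_t.png",cv2.resize(t,(720,540),interpolation=2))
E
```

```text
above t 9.62 [481.14 244.06 140.32] F [-0.31 -0.03 -3.17] M [-0.02 -0.01  0.03] g 11.4
```

View pics/ab_t.png

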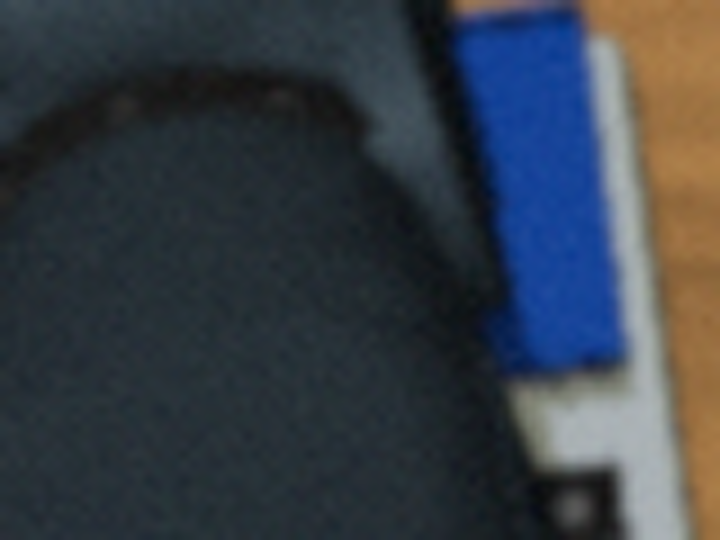

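View pics/ab_s.png

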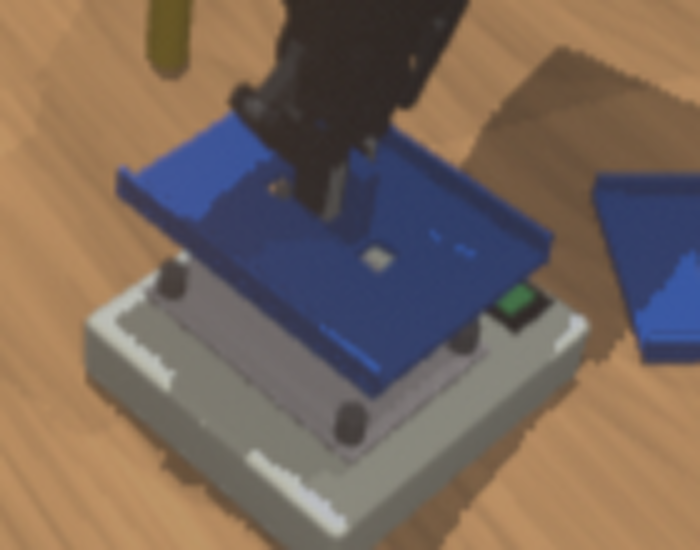

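The top view shows the arm hiding all but the plate's right strip, with corners at about px (259.4,166.1) and (264.4,205.6). The scene view shows the windows at about px (385.2,241.8) and (365.8,227.4). I'll compare these with the poses predicted from the TCP, and check how well the two cameras agree.

```bash
python3 - <<'E'
import pickle;from h import *
d0=pickle.load(open("c0.pkl","rb"));d=pickle.load(open("c1.pkl","rb"))
a=np.radians(11.9);X=np.array([np.cos(a),np.sin(a),0]);Y=np.array([-np.sin(a),np.cos(a),0])
O=np.array([481.14,244.06,140.32-18.6])
L=lambda x,y,z,o=O:o+x*X+y*Y+np.array([0,0,z])
print("top corners pred z12/z18/z6",[proj(d["top"],[L(60,-80,z),L(-60,-80,z)]).round(1).tolist() for z in(12,18,6)])
print("scene win pred",proj(d["scene"],[L(0,29,6),L(0,-29,6)]).round(2).tolist())
# window centroids in scene: non-blue pixels
f=d["scene"]["img"].astype(float);w=np.clip(f[:,:,0]-f[:,:,2]+15+0*f[:,:,0],0,None)
def cen(w,u0,v0,r):
    v,u=np.mgrid[v0-r:v0+r+1,u0-r:u0+r+1];W=w[v0-r:v0+r+1,u0-r:u0+r+1];return [round((u*W).sum()/W.sum(),2),round((v*W).sum()/W.sum(),2)]
print("seen",cen(w,385,242,4),cen(w,366,227,4))
# hooks in c0 scene
f=d0["scene"]["img"].astype(float);w=np.clip(f[:,:,0]-f[:,:,2]-25,0,None)
S=np.array([481,244,75.])
for n,i in(("scene",d0["scene"]),):
    for y in(32,-32):print("hook pred scene tip/low",proj(i,[L(0,y,24,S),L(0,y,0,S)]).round(1).tolist())
import sys
for b in blobs(mask(d0["scene"]["img"],(3,90,60),(16,255,255)),8):
    if 350<b[1][0]<400 and 220<b[1][1]<270: print(b[:3],[np.argwhere(b[3])[0][::-1],np.argwhere(b[3])[-1][::-1]])
# posts in scene c0 pred
print("posts pred scene z75",proj(d0["scene"],[L(x,y,0,S) for x in(40,-40) for y in(58,-58)]).round(1).tolist())
g=d0["scene"]["img"].astype(float).mean(2)
E
```

```text
top corners pred z12/z18/z6 [[[259.0, 164.6], [264.3, 204.3]], [[258.7, 164.0], [264.1, 203.9]], [[259.2, 165.2], [264.5, 204.7]]]
scene win pred [[384.44, 239.85], [365.73, 226.02]]
seen [np.float64(384.97), np.float64(241.18)] [np.float64(367.64), np.float64(226.64)]
hook pred scene tip/low [[384.0, 249.0], [382.8, 255.8]]
hook pred scene tip/low [[363.8, 233.8], [363.0, 240.6]]
(np.int32(118941), array([380.74, 244.97]), array([ 91,   0, 549, 400], dtype=int32)) [array([323,   0]), array([639, 399])]
(np.int32(24), array([388.12, 231.83]), array([386, 230,   6,   5], dtype=int32)) [array([386, 230]), array([389, 234])]
(np.int32(36), array([363.47, 239.33]), array([362, 233,   5,  13], dtype=int32)) [array([366, 233]), array([363, 245])]
(np.int32(43), array([384.19, 254.84]), array([382, 249,   6,  13], dtype=int32)) [array([385, 249]), array([383, 261])]
posts pred scene z75 [[379.6, 271.6], [343.8, 242.6], [402.4, 253.7], [366.5, 227.1]]
```

```bash
python3 - <<'E'
from h import *
import pickle
robot.move_l([481,244,124],speed=40);robot.dwell(.2);st()
print(robot.move_l([481,244,104],speed=12,max_force=3));st("touch")
d={n:robot.camera(n) for n in("top","scene")};pickle.dump(d,open("c2.pkl","wb"))
s=d["scene"]["img"][205:285,325:425,::-1]
cv2.imwrite("pics/touch.png",cv2.resize(s,(750,600),interpolation=2))
E
```

```text
t 10.47 [481.12 244.03 124.2 ] F [-0.26 -0.31 -2.53] M [ 0.02 -0.01  0.01] g 11.2
True
touch t 11.72 [481.01 244.04 107.14] F [0.67 1.65 0.27] M [ 0.11 -0.18 -0.  ] g 11.3
```

View pics/touch.png

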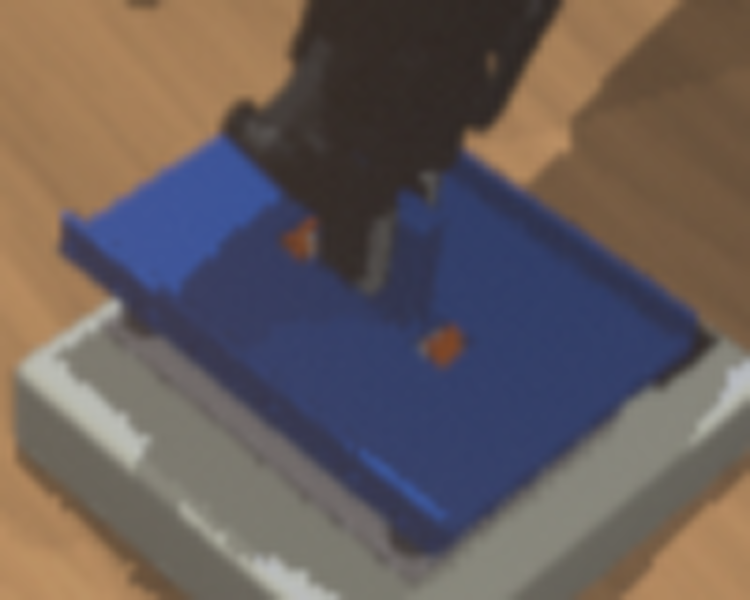

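Contact came at about 13.6 mm above seating. The crop shows orange in both windows, at (300,238) and (442,347), so both hooks are inside. I'll press in small steps and log the force.

```bash
cat > press.py <<'E'
from h import *
def press(x,y,z0,z1,base,lim,step=.7):
    z=z0;log=[];pk=0
    while z>z1:
        z-=step;hit=robot.move_l([x,y,z],speed=14,max_force=6);o=robot.observe()
        F=o["contact_force"]-base;log.append((round(z,1),o["position"][2].round(1),F.round(1).tolist(),o["wrist_torque"].round(2).tolist()))
        pk=max(pk,F[2])
        if F[2]>lim or F[2]<pk-4: break
    for l in log:print(*l)
E
python3 - <<'E'
from press import *
press(481,244,107.1,90,np.array([-.26,-.3,-2.6]),21);st()
E
```

```text
106.4 106.5 [0.1, 1.1, 3.5] [0.06, -0.05, 0.02]
105.7 105.7 [1.1, 0.4, 4.1] [0.04, -0.08, 0.0]
105.0 105.0 [1.8, 1.0, 4.4] [0.06, -0.03, -0.0]
104.3 104.3 [0.7, 1.0, 6.1] [0.06, -0.07, -0.03]
103.6 103.7 [0.5, 0.6, 7.4] [0.07, -0.03, -0.05]
102.9 102.9 [-0.3, 0.7, 8.5] [0.08, -0.06, 0.05]
102.2 102.3 [0.3, 0.4, 8.2] [0.04, -0.01, 0.05]
101.5 101.2 [0.9, 1.5, 3.1] [0.13, -0.16, 0.03]
 t 13.82 [480.79 243.91 101.18] F [0.62 1.21 0.51] M [ 0.13 -0.16  0.03] g 11.5
```

```bash
python3 - <<'E'
from press import *
press(481,244,101.2,90,np.array([-.26,-.3,-2.6]),18,.6);st()
d=robot.camera("scene")
s=d["img"][205:285,325:425,::-1]
cv2.imwrite("pics/p2.png",cv2.resize(s,(750,600),interpolation=2))
E
```

```text
100.6 100.2 [1.5, 0.9, 0.8] [0.13, -0.15, -0.0]
100.0 99.8 [0.2, 0.9, 0.4] [0.07, -0.04, 0.01]
99.4 99.3 [0.0, 0.9, 1.8] [0.1, 0.08, 0.05]
98.8 98.8 [-0.2, 1.3, 1.2] [0.08, 0.01, 0.0]
98.2 98.2 [0.8, 1.0, 1.3] [0.12, -0.08, -0.02]
97.6 97.6 [0.9, 0.5, 2.4] [0.09, -0.05, -0.01]
97.0 97.0 [1.3, 1.5, 1.8] [0.11, -0.13, -0.01]
96.4 96.4 [1.3, 0.2, 2.1] [0.16, -0.15, 0.04]
95.8 95.3 [1.8, -1.0, -6.5] [-0.26, -0.18, -0.06]
 t 16.07 [480.63 243.5   95.25] F [ 1.55 -1.28 -9.13] M [-0.26 -0.18 -0.06] g 11.4
```

View pics/p2.png

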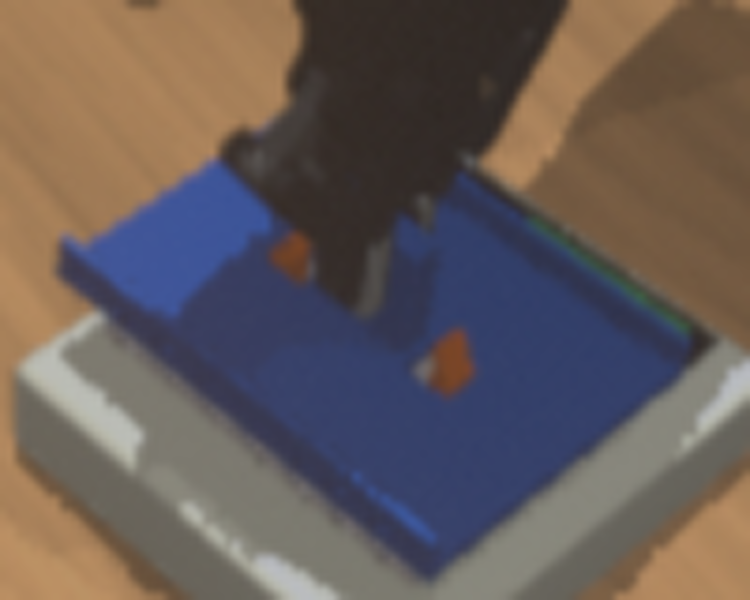

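The hooks now stand well proud of the plate, at (293,255) and (452,362). The −6.5 N may be the snap transient, so I'll read the force again after a pause.

```bash
python3 - <<'E'
from press import *
for i in range(3): robot.dwell(.15);st()
press(481,244,95.2,92.6,np.array([-.26,-.3,-2.6]),12,.5);robot.dwell(.2);st()
E
```

```text
t 16.27 [480.41 243.64  95.15] F [ 0.24 -1.06 -8.66] M [-0.33 -0.11 -0.05] g 11.0
 t 16.42 [480.42 243.69  95.2 ] F [  0.65  -1.25 -12.15] M [-0.29 -0.09  0.02] g 11.3
 t 16.57 [480.44 243.75  95.27] F [ -0.76  -2.63 -13.93] M [-0.42  0.07 -0.01] g 11.3
94.7 95.1 [0.4, 0.4, -4.4] [0.03, -0.08, -0.05]
 t 17.02 [481.37 244.27  95.06] F [ 0.88  0.91 -4.78] M [ 0.17 -0.17  0.01] g 10.9
```

```bash
python3 - <<'E'
from h import *
z=94.9
while z>89:
    z-=.5;robot.move_l([481,244,z],speed=12,max_force=6);robot.dwell(.1);o=robot.observe();F=o["contact_force"]-[-.26,-.3,-2.6]
    print(round(z,1),o["position"].round(1),F.round(1),o["wrist_torque"].round(2))
    if F[2]>9: break
E
```

```text
94.4 [481.1 244.   94.6] [0.2 0.7 0.2] [ 0.01 -0.04  0.04]
93.9 [481.  244.   93.9] [ 0.6  0.2 -0. ] [-0.01 -0.01 -0.  ]
93.4 [481.1 244.1  93.5] [-0.3  0.7  2. ] [ 0.02 -0.01 -0.  ]
92.9 [481.1 244.   93.1] [-0.3  0.9  5.1] [-0.07  0.17 -0.02]
92.4 [481.1 244.   92.5] [-0.9  0.4  7.5] [-0.12  0.18 -0.03]
91.9 [481.1 244.   92. ] [-1.4  0.7  8.1] [-0.09  0.22  0.05]
91.4 [481.1 244.   91.6] [-2.  -0.2  9. ] [-0.09  0.28  0.02]
90.9 [481.1 244.   91.2] [-1.5 -0.5 10. ] [-0.18  0.29 -0.03]
```

Left hook looked engaged alone at that moment: M/F ≈ 36 mm lever. I'll pull-test now: raise slightly, and read force and moment.

```bash
python3 - <<'E'
from h import *
for z in(93.6,94.6,95.2,95.6,96.0):
    robot.move_l([481,244,z],speed=12,max_force=8);robot.dwell(.2);o=robot.observe();F=o["contact_force"]-[-.26,-.3,-2.6]
    print(z,o["position"].round(1),F.round(1),o["wrist_torque"].round(2))
    if F[2]<-7:break
robot.move_l([481,244,94.0],speed=12);st()
d=robot.camera("scene")
cv2.imwrite("pics/p3.png",cv2.resize(d["img"][205:285,325:425,::-1],(750,600),interpolation=2))
E
```

```text
93.6 [480.9 243.9  93.5] [1.8 0.5 2.9] [ 0.07 -0.17  0.01]
94.6 [480.8 243.9  94.4] [-0.2  0.1  0.1] [ 0.05  0.04 -0.02]
95.2 [480.8 243.9  95.1] [-0.1  0.8 -2.9] [-0.03  0.06  0.01]
95.6 [480.8 243.9  95.3] [  1.5   1.1 -11.3] [ 0.07 -0.23  0.01]
 t 21.96 [481.42 244.17  94.56] F [ 0.65 -0.14 -3.01] M [-0.01  0.    0.05] g 11.1
```

View pics/p3.png

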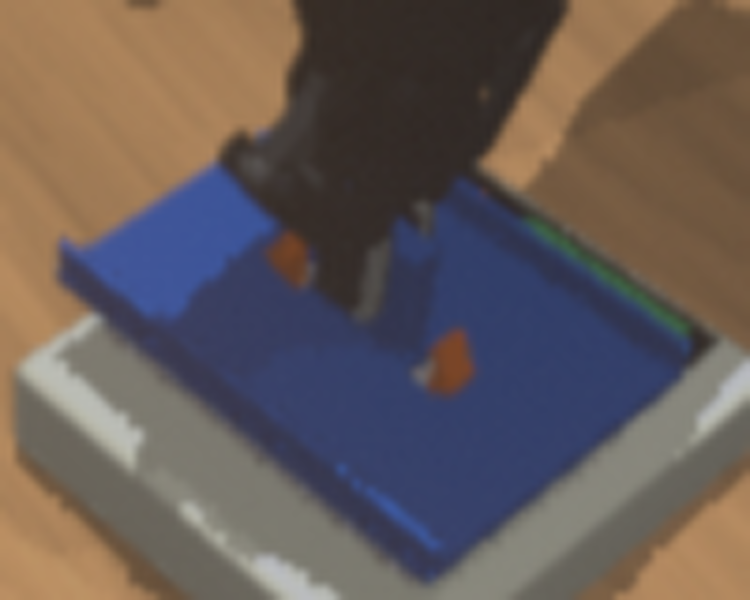

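The pull test held 11 N with Mx≈0, after 1.5 mm of play, so both hooks are clicked. The crop agrees: both hooks stand proud of a level plate. I'll lower it to rest, release and retreat.

```bash
python3 - <<'E'
from h import *
robot.move_l([481,244,93.4],speed=12);robot.dwell(.2);st("rest")
robot.gripper_to(40);st("open")
robot.move_l([481,244,190],speed=100);robot.reach([330,-60,260],rot(0));robot.dwell(.3);st("away")
t=robot.camera("top");s=robot.camera("scene")
b=t["img"];f=b.astype(float)
a=cv2.resize(b[160:240,200:280,::-1],(395,395),interpolation=2);e=cv2.resize(s["img"][195:300,320:425,::-1],(395,395),interpolation=2)
cv2.imwrite("pics/end.png",np.hstack([a,e]))
import pickle
d0=pickle.load(open("c0.pkl","rb"))
for bl in blobs(mask(b,(105,150,60),(125,255,255)),200):
    r=cv2.minAreaRect(np.argwhere(bl[3])[:,::-1].astype(np.float32));print(bl[0],ray(t,[r[0]],85).round(1),r)
E
```

```text
rest t 22.46 [481.11 244.06  93.53] F [-0.3   0.29 -1.56] M [-0.01 -0.04  0.01] g 11.0
open t 22.85 [481.05 244.03  93.47] F [-0.49  0.83 -0.17] M [0.03 0.02 0.03] g 40.3
away t 25.57 [330.21 -59.75 259.89] F [0.48 0.29 1.  ] M [ 0.02 -0.02 -0.05] g 40.0
1891 [[480.2 243.7  85. ]] ((237.15403747558594, 192.52691650390625), (38.27184295654297, 52.66086196899414), 81.46923065185547)
298 [[456.7 442.3  85. ]] ((170.3070526123047, 196.7600555419922), (28.674579620361328, 16.567533493041992), 10.007979393005371)
1936 [[217.7 280.8  85. ]] ((215.7307586669922, 281.15380859375), (37.99696350097656, 53.251216888427734), 33.690067291259766)
```

View pics/end.png

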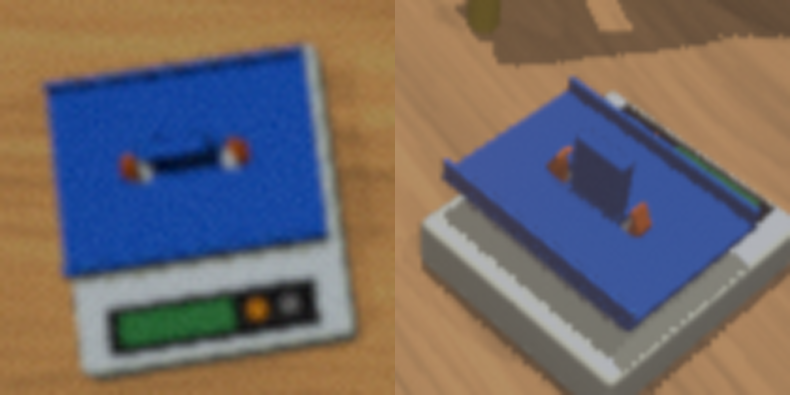

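The end picture shows the plate level on the scale, with both orange hooks through the windows and over the plate at (130,165) and (237,152) in the left half. Nothing else has moved, so I'll hand in.

```bash
python3 -c "
from bench import robot
print(robot.finish_job())"
```

```text
the job is handed in; nothing more can be done
None
```

The right-most blue holder is snapped onto the letter scale's cradle, released, and handed in at about 26 s on the robot's clock.

- **Press:** I gripped the holder by its fin and lowered it until both hooks entered the windows, then pressed in small steps. The highest logged push was about 10 N, well under the 3 kg limit.
- **Hooks:** At first only the left hook seemed to have clicked. After pressing on, the holder met the posts at the expected seating height. An 11 N pull-up test then showed about 1.5 mm of play and almost no tilt between the hooks, so both held.
- **Last pictures:** After the gripper let go, the plate looked level and centred, with both hooks over it. The look-alike holder and the ink pad hadn't moved, and I saw no other change, though I didn't measure the other items.
- **Disagreement:** The two cameras differed by 2 to 4 mm on where the held holder was. I settled this by touch, so it did not affect the fit.

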